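Lock the die-clamp draw bar with a linchpin

TASK

Take the red-headed linchpin from the blue rack and push it down through the hole in the end of the steel draw bar on the green die fixture until its shoulder sits fully home on the bar; then swing its brass ring over the bar's end and down until it hangs straight, so that it holds the pin, and let go. The bar floats endwise, so feel for the hole gently, never leaning hard (35 N) on the bar, and leave the dowel, the copper busbar and the steel block where they are.

Things in the scene. Friction and masses are not known exactly. Their poses are not given: they have to be found in the camera images.
- linchpin: Linchpin, about 140 g with ring, standing shank down in one of the rack's holes. Origin: on its axis, underside of the shoulder; z up. Below: steel shank 11 mm diameter, 36 mm long, tip tapered to 7 mm over its last 2.5 mm. Above: dark round collar 22 mm diameter, z 0 to 11. Ring hinged through the collar on the y axis at z = 7 mm; open, it points to the pin's -x (roughly to the robot).
- pin_grip (a point): Point in the linchpin's red grip tab, on its axis 25 mm above the shoulder. Tab: 20 mm along pin x, 12 mm thick along pin y, from 11 to 35 mm above the shoulder. Grip it across y, with the fingertips no lower than 12 mm above the shoulder (ring wire below).
- ring (a joint): Angle of the brass ring's hinge, rad: 0 open, square to the pin; negative tilted up (stop -0.4); 1.57 shut, hanging along the shank (stop 1.6). D-shaped bail of 5 mm wire: sides at y = +22 and -22 mm (wire centre), straight for 36 mm from the hinge, then cut corners to a crossbar at 46 mm. Stiff: stays where left, turns at 0.05 N m (1 to 2 N on the sides).
- fixture: Fixed green base plate 200 x 130 x 18 mm; on it a dark steel guide block, 75 mm wide, top 118 mm above the table, near face at x = +45 mm. A bright square draw bar passes through it along x, free end to -x (roughly to the robot). Origin: on the table, below the middle position of the bar's hole; z up. The pin goes in with its -x along the fixture's -x, so that the ring clears the bar's end.
- bar_middle (a point): Fixed point, fixture x = y = 0, z = 100 mm, on the plane of the bar's top. Bar: 24 mm wide (y), 24 mm high, centred on y = 0. It floats endwise, unmeasured: its hole (vertical, right through, 12.5 mm diameter, sharp-edged) lies anywhere from 15 mm to -x to 15 mm to +x of this point. The bar's end is 16 mm beyond the hole. It slides if pushed endwise with over 8 N.
- rack: Blue block 50 x 130 x 48 mm (x, y, z), fixed, with two vertical holes 12.5 mm wide, 40 mm deep at y = -40 and +40 mm. Origin: centre of the underside. The linchpin stands in one, the dowel in the other.
- dowel: Plain steel dowel with round black head 20 mm diameter, 22 mm high, no ring, in the rack's other hole. Origin: under the head. Not needed; leave alone.
- busbar: Loose copper angle 160 mm long (y), 53 mm high, foot 45 mm wide towards +x. Origin: at the foot of its upright. Leave alone.
- steelblock: Loose steel block 50 x 30 x 30 mm. Origin: centre of the underside. Leave alone.
- control: Fixed orange two-button control box 90 x 150 x 47 mm. Origin: centre of the underside. Not needed.
Mind the look-alikes: they are no part of the job. Leave any purple or turquoise look-alike of the linchpin alone.

How it is judged:
By the outcome, as a careful person would: the job done as asked, in the order asked, and still so for the second after the job is handed in, with the robot touching nothing.
It also fails if it takes over 72 s, if anything falls off the work surface, if the arm or the gripper's body presses on something with over 40 N, if the wrist force passes 120 N, or if a joint passes its speed limit or range.

ROBOT

A 7-joint arm with a two-finger parallel gripper is mounted at the origin on the work surface. World frame = base frame: x ahead of the robot, y to its left, z up, the work surface at z = 0. Lengths are in m, angles in rad, forces in N, time in s.
With the tool pointing down it reaches from about 0.35 to 0.9 m from the base axis. Payload 7.2 kg.
Tool frame: the origin (TCP) lies midway between the tips of the shut fingers; the grasp point (between the pads) lies 19 mm behind it; z points along the fingers, y is the direction in which the jaws open and shut (so a half turn about z gives the same grasp; the last joint's range is limited). The gripper opens to 85 mm and grips with 20 to 120 N. Pads are 22 mm wide; open, the fingers measure 114 mm over their backs; the gripper's body (76 mm by 85 mm) begins 54 mm behind the grasp point. The pads swing forward as they close: fully open they stand 13 mm farther back than shut.
Start: joints at [1.111, 0.411, -0.013, 1.596, 0.006, 1.134, -0.082], TCP at [0.239, -0.578, 0.231] pointing down, gripper open.
Joint ranges: [-2.95, 2.95], [-0.29, 1.99], [-1.47, 1.44], [0.14, 2.54], [-1.03, 4.17], [0.13, 1.85], [-2.86, 2.86]. Speed limits (rad/s): [2.39, 2.39, 3.01, 3.01, 3.14, 3.14, 3.14].

INTERFACE

Orientations are given as a unit quaternion [x, y, z, w].
In Python, from cell import readout, get_image, ctrl gives the robot as it stands. The module is installed in compiled form; this text tells all that it offers.
- The arm moves only by the tool apply_moves, never from a script. Its argument "steps" is text: rows parted by semicolons, each of 5 numbers parted by spaces: the opening, from -1 (shut) to 1 (fully open), then the shift along the tool's x, y, z in cm, then the turn about the tool's z in rad. A call has 1 to 10 rows; each row is the pose to reach, as a shift and turn from the pose commanded when the call began, along the tool's axes at that moment; what a row does not reach only later rows make up. A row lasts 1/12 s, in which the tool goes at most 41.7 mm and 7.16 degrees, less where a joint would pass 70% of its speed; a pose out of reach is approached as far as the arm can. A call with a gripper value outside its range is refused whole. The fingers move at their own pace and stop on an object; "squeeze" is the grip in N (left out, the last holds). Time passes only in rows, so rows that repeat a pose let the fingers close. It gives the time, the measured TCP pose, the force and the opening at its end, in the units of the state.
- readout.get_obs(): the state, without advancing time (a new reading comes with each control period).
- get_image(name): name is "scene" or "top" or "wrist"; returns a dict with "color" (420x560x3 uint8, red, green, blue), "z_map" (420x560 float32, m along the optical axis (not along the pixel's ray), 0 where there is no reading), "fx", "fy", "cx", "cy" (pixels), "origin" and "attitude" of the camera in the world; the wrist camera has in their place "mount" (4x4, takes a point from camera to tool coordinates, whose origin is the TCP and whose axes are the flange's). Camera axes: x right, y down, z forward; pixel columns grow to the right and rows downward; lengths in m; the calibration is good to about 2 mm. A picture is of the moment at which its call begins: read the wrist's pose just before it.
- ctrl.job_done(): hands the job in, once; it reports no verdict.
The state is a dict: "time": time; "joint_positions": joint angles; "joint_vel": joint speeds; "effort": joint torques, N m; "ee_pos": TCP position; "ee_rot": TCP orientation; "contact_force": force on the tool from outside, world axes, zero at the start; "wrist_torque": the same for the moment, N m; "width": finger opening in m.
Only numpy, scipy, OpenCV 4.12 (cv2) and the standard library are available. Lean on these libraries where they do the work, as an engineer would, in place of code of your own. Each camera call takes 0.05 s, during which the arm holds its last target. There are 200 camera calls.

## Working session

There is one attempt and no reset: what is moved stays moved. The work goes in short steps, Python scripts to look and compute and a tool call to move; the robot and the scene stay as the last step left them, time stands still between calls to the robot, and variables do not carry over. Pictures are saved under pics/ and viewed, about 8 in all and at most 12, crops included, and the job is handed in when it is done.

Besides the shell and the picture viewer there is one more tool, called after "Request:" by a JSON object that holds its "api" and its "payload". apply_moves: Moves the arm, as the interface text tells. Its arguments: {"type":"object","properties":{"steps":{"type":"string"},"squeeze":{"type":"number"}},"required":["steps"]}

```bash
mkdir -p pics
cat > h.py <<'E'
import numpy as np, cv2
from scipy.spatial.transform import Rotation as R
from cell import readout, get_image, ctrl
def grab(name, f=None):
    o=readout.get_obs(); im=get_image(name)
    if name=='wrist':
        T=np.eye(4); T[:3,:3]=R.from_quat(o['ee_rot']).as_matrix(); T[:3,3]=o['ee_pos']
        im['T']=T@np.array(im['mount'])
    else:
        T=np.eye(4); a=np.array(im['attitude'])
        T[:3,:3]=a if a.shape==(3,3) else R.from_quat(a).as_matrix(); T[:3,3]=im['origin']; im['T']=T
    if f: cv2.imwrite('pics/'+f+'.png', cv2.cvtColor(im['color'],cv2.COLOR_RGB2BGR)); np.save('pics/'+f+'.npy',im,allow_pickle=True)
    return im
def load(f): return np.load('pics/'+f+'.npy',allow_pickle=True).item()
def onplane(im,u,v,z):
    d=im['T'][:3,:3]@np.array([(u-im['cx'])/im['fx'],(v-im['cy'])/im['fy'],1]); o=im['T'][:3,3]
    return o+d*(z-o[2])/d[2]
def cloud(im):
    v,u=np.mgrid[:420,:560]; z=im['z_map']
    P=np.stack([(u-im['cx'])/im['fx']*z,(v-im['cy'])/im['fy']*z,z],-1)
    return P@im['T'][:3,:3].T+im['T'][:3,3]
E
python3 - <<'E'
from h import *
o=readout.get_obs()
print(o)
s=grab('scene','s0'); t=grab('top','t0'); w=grab('wrist','w0')
print(t['T'],s['T'],w['mount'],t['fx'],w['fx'])
cv2.imwrite('pics/a.png',np.vstack([np.hstack([cv2.resize(cv2.imread('pics/t0.png'),(400,300)),cv2.resize(cv2.imread('pics/w0.png'),(400,300))])]))
E
```

```text
{'time': 0.0, 'joint_positions': array([ 1.11083784,  0.41193852, -0.01271085,  1.59706636,  0.00562788,
        1.13427752, -0.08218996]), 'joint_vel': array([ 0.00017634, -0.00010147,  0.00068757,  0.00092018, -0.0010161 ,
       -0.00089723, -0.00026646]), 'effort': array([-1.33163138e-05, -6.00622487e+01,  6.82374649e-01, -2.99412435e+01,
        1.38605456e-02,  1.08716899e-02,  5.43891997e-05]), 'ee_pos': array([ 0.23839468, -0.5772056 ,  0.23041988]), 'ee_rot': array([ 9.80872157e-01,  1.94651297e-01, -2.30429549e-04, -7.94277745e-04]), 'contact_force': array([-0.46748552,  0.4925238 ,  0.70583682]), 'wrist_torque': array([0.00448956, 0.0265078 , 0.01002115]), 'width': 0.08524049042837827}
[[-0.02074826 -0.9900808   0.1389587   0.46687495]
 [-0.99950033  0.023856    0.02073623  0.03271651]
 [-0.02384554 -0.13845902 -0.99008105  1.14906978]
 [ 0.          0.          0.          1.        ]] [[ 0.57680677  0.54730357 -0.60642621  1.20806957]
 [ 0.81664371 -0.40422162  0.41194409 -0.33846257]
 [-0.01967211 -0.73284629 -0.68010979  0.74797278]
 [ 0.          0.          0.          1.        ]] [[-1.43070269e-04 -9.55145540e-01 -2.96136753e-01  7.57552498e-02]
 [ 9.99999509e-01 -4.27057699e-04  8.94289731e-04  1.76464330e-03]
 [-9.80644328e-04 -2.96136480e-01  9.55145132e-01 -1.41470360e-01]
 [ 0.00000000e+00  0.00000000e+00  0.00000000e+00  1.00000000e+00]] 468.69106193021014 362.80186052993247
```

View pics/t0.png

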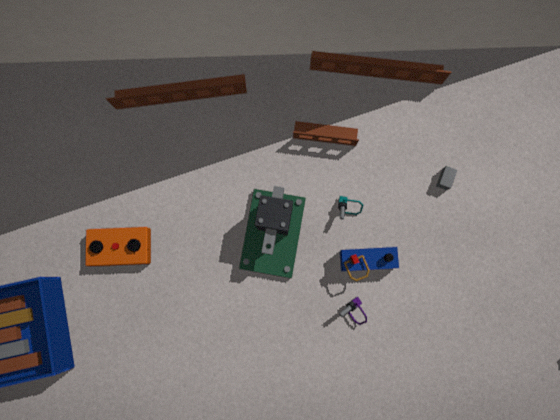

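View pics/s0.png

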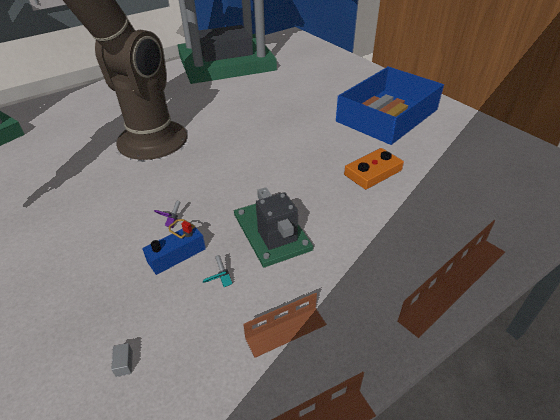

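The candidates are red-headed at top (354,260), standing in the blue rack; turquoise at (343,203) and purple at (354,308), both lying on the table. The red one fits the description. Next I measure it and confirm with an enlarged crop.

Run:
```python
from h import *
t=load('t0'); C=cloud(t); hsv=cv2.cvtColor(t['color'],cv2.COLOR_RGB2HSV)
def box(name,m,zlo,zhi,roi):
    u0,v0,u1,v1=roi; M=np.zeros((420,560),bool); M[v0:v1,u0:u1]=1
    M&=m&(C[...,2]>zlo)&(C[...,2]<zhi)
    P=C[M]; r=cv2.minAreaRect(P[:,:2].astype(np.float32)*1000)
    print(name,len(P),np.round(P.mean(0),4),r); return M
H,S,V=[hsv[...,i].astype(int) for i in range(3)]
box('rack',(H>105)&(H<130)&(S>120),.04,.055,(335,240,405,280))
box('red',((H<6)|(H>174))&(S>150),.05,.1,(340,245,370,275))
box('ring',(H>12)&(H<28)&(S>110),.045,.1,(340,245,375,290))
box('base',(H>60)&(H<95)&(S>80),.008,.025,(230,180,310,285))
box('guide',V<255,.110,.125,(245,190,300,260))
box('bar',V<255,.094,.106,(255,232,280,260))
box('barback',V<255,.094,.106,(268,180,290,196))
box('purple',(H>130)&(H<165)&(S>80),.004,.1,(330,290,375,330))
box('turq',(H>78)&(H<100)&(S>120),.004,.1,(330,190,370,215))
c=cv2.imread('pics/t0.png')
cv2.imwrite('pics/c1.png',np.hstack([cv2.resize(c[235:295,325:405],(400,300),interpolation=2),cv2.resize(c[185:260,235:335],(400,300),interpolation=2)]))
```

```text
rack 914 [ 0.512  -0.1591  0.0482] ((511.3427734375, -155.89068603515625), (48.74981689453125, 130.15579223632812), 1.9080685377120972)
red 48 [ 0.51   -0.1155  0.0815] ((510.81787109375, -117.94247436523438), (16.984540939331055, 16.30238914489746), 16.762557983398438)
ring 94 [ 0.4851 -0.1264  0.0588] ((488.7952880859375, -125.3995361328125), (48.87495040893555, 50.008323669433594), 20.4403076171875)
base 2515 [0.559  0.0719 0.0184] ((580.9525146484375, 70.83145904541016), (127.4140853881836, 197.89930725097656), 78.9118881225586)
guide 1043 [0.6139 0.0645 0.1184] ((614.5404052734375, 64.5223388671875), (74.96257781982422, 70.45455169677734), 78.8002700805664)
bar 217 [0.551  0.0768 0.1003] ((550.841796875, 77.22940826416016), (24.065797805786133, 50.28916931152344), 79.26464080810547)
barback 96 [0.6669 0.0543 0.1006] ((666.8538208007812, 53.97991180419922), (24.070228576660156, 21.10422706604004), 80.29388427734375)
purple 104 [ 0.3988 -0.1264  0.0225] ((391.5335998535156, -123.59733581542969), (60.828895568847656, 33.96726989746094), 9.867071151733398)
turq 77 [ 0.6506 -0.1131  0.0247] ((642.6603393554688, -117.0521011352539), (59.14603805541992, 32.64857482910156), 60.063167572021484)
```

View pics/c1.png

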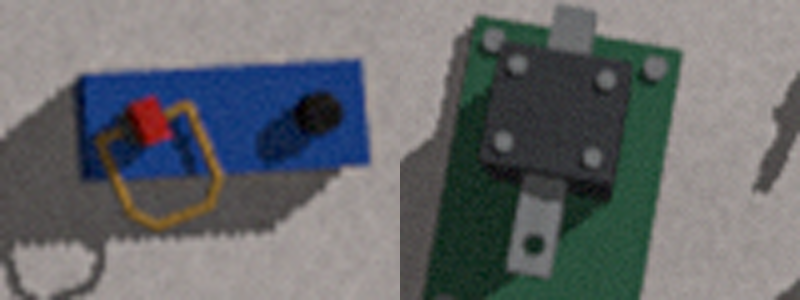

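The crop confirms it: red tab at about (150,120) in the left crop, in the rack, with its brass ring towards the robot. The right crop shows the bar hole at about (533,243). I'll move above the pin for a closer wrist view.

Request:
{"api": "apply_moves", "payload": {"steps": "1 3.2 -2.4 0 0;1 6.4 -4.8 0 0;1 9.6 -7.2 0 0;1 12.8 -9.6 0 0;1 16 -12 0 0;1 19.2 -14.4 0 0;1 22.4 -16.8 0 0;1 25.6 -19.2 0 0;1 28.8 -21.6 0 0;1 32 -24 0 0"}}

```text
time: 0.98
ee_pos: [0.4432, -0.2318, 0.2314]
ee_rot: [0.981, 0.195, 0.0, 0.0]
contact_force: [0.3, -1.1, 0.1]
width: 0.0855
```

Request:
{"api": "apply_moves", "payload": {"steps": "1 2.5 -1.9 0 0.02;1 5 -3.8 0 0.04;1 7.5 -5.7 0 0.06;1 10 -7.6 1 0.06;1 10.7 -8 2 0.06;1 10.7 -8 3 0.06;1 10.7 -8 3 0.06;1 10.7 -8 3 0.06"}}

```text
time: 1.65
ee_pos: [0.5098, -0.1204, 0.2004]
ee_rot: [0.986, 0.164, -0.001, -0.0]
contact_force: [-0.1, -0.4, 0.5]
width: 0.0848
```

```bash
cat >> h.py <<'E'
def st():
    o=readout.get_obs(); m=R.from_quat(o['ee_rot']).as_matrix()
    print('t %.2f'%o['time'],'p',np.round(o['ee_pos'],4),'yaw %.4f'%np.arctan2(m[1,0],m[0,0]),'tilt',np.round(m[:2,2],4),'F',np.round(o['contact_force'],1),'M',np.round(o['wrist_torque'],2),'w %.4f'%o['width'])
    return o,m
def to(p,yaw=None):
    o,m=st(); y0=np.arctan2(m[1,0],m[0,0])
    print('-> tool cm',np.round(m.T@(np.array(p)-o['ee_pos'])*100,2),'turn',None if yaw is None else round(y0-yaw,4))
E
python3 - <<'E'
from h import *
st()
w=grab('wrist','w1'); C=cloud(w); hsv=cv2.cvtColor(w['color'],cv2.COLOR_RGB2HSV)
H,S,V=[hsv[...,i].astype(int) for i in range(3)]
M=((H<6)|(H>174))&(S>150)&(C[...,2]>.05)
P=C[M]; print('red',len(P),P.mean(0))
T=P[(P[:,2]>.079)]; print('redtop',len(T),T.mean(0),cv2.minAreaRect(T[:,:2].astype(np.float32)*1000))
M=(H>12)&(H<30)&(S>110)&(C[...,2]>.045)&(C[...,2]<.07)
P=C[M]; print('ring',len(P),P.mean(0),cv2.minAreaRect(P[:,:2].astype(np.float32)*1000))
t=load('t0'); print('hole top',onplane(t,268.25+.0,245.75,.1))
E
```

```text
t 1.65 p [ 0.5098 -0.1204  0.2004] yaw 0.3301 tilt [-0.0025 -0.0004] F [-0.1 -0.4  0.5] M [-0.03  0.02  0.01] w 0.0848
red 438 [ 0.51539877 -0.11717317  0.08309785]
redtop 370 [ 0.51423369 -0.11756477  0.0852198 ] ((542.6173706054688, -107.6173095703125), (82.11636352539062, 10.485621452331543), 18.96295928955078)
ring 643 [ 0.4903219  -0.12771946  0.05750107] ((491.0167236328125, -126.14952087402344), (49.30951690673828, 47.248905181884766), 20.941200256347656)
hole top [0.54295807 0.07748655 0.1       ]
```

View pics/w1.png

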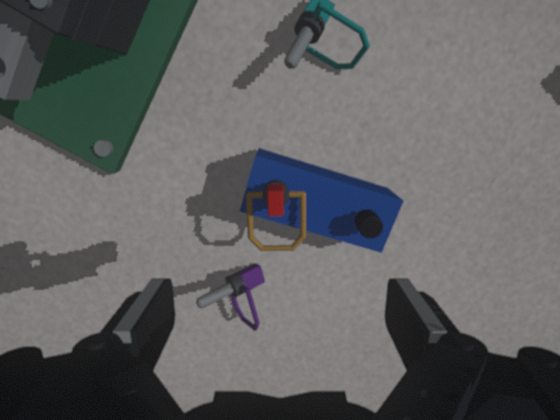

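The wrist view shows the red pin at (276,200) with its ring straight down the image, so tool yaw about 0.33 already matches the pin. Turquoise is at (318,20) and purple at (245,280), both to be left alone. Next, a robust centre for the pin.

Run:
```python
from h import *
w=load('w1'); C=cloud(w); hsv=cv2.cvtColor(w['color'],cv2.COLOR_RGB2HSV)
H,S,V=[hsv[...,i].astype(int) for i in range(3)]
M=((H<6)|(H>174))&(S>150)&(abs(C[...,2]-.083)<.004)
M=cv2.morphologyEx(M.astype(np.uint8),cv2.MORPH_OPEN,np.ones((3,3)))>0
P=C[M]; print(len(P),np.median(P,0),cv2.minAreaRect(P[:,:2].astype(np.float32)*1000))
vv,uu=np.where(M); print(uu.min(),uu.max(),vv.min(),vv.max(), onplane(w,(uu.min()+uu.max())/2,(vv.min()+vv.max())/2,.083))
M=(H>12)&(H<30)&(S>110); M[:180]=0;M[260:]=0;M[:,:235]=0;M[:,315:]=0
vv,uu=np.where(M)
q=np.array([onplane(w,a,b,.055)[:2] for a,b in zip(uu,vv)])*1000
print('ring box',len(q),cv2.minAreaRect(q.astype(np.float32)))
c,s=np.cos(.335),np.sin(.335); l=q@np.array([[c,-s],[s,c]]); print('ring local x,y range',l.min(0),l.max(0),'mid y',(l[:,1].min()+l[:,1].max())/2)
for sgn in(-1,1):
  e=l[(abs(l[:,1]-(l[:,1].min()+l[:,1].max())/2-sgn*22)<4)&(l[:,0]>l[:,0].min()+16)]; print('side',np.polyfit(e[:,0],e[:,1],1))
m=np.array([511,-118])@np.array([[c,-s],[s,c]]); print('pin guess local',m)
to([.511,-.118,.13],.335)
```

```text
363 [ 0.51329908 -0.11788966  0.08173943] ((512.788818359375, -117.86654663085938), (19.035783767700195, 10.485621452331543), 18.96295928955078)
268 282 190 214 [ 0.51354027 -0.11765301  0.083     ]
ring box 644 ((490.36688232421875, -126.33529663085938), (50.08305358886719, 47.64198303222656), 20.536277770996094)
ring local x,y range [ 396.83304353 -304.63368654] [ 446.90459716 -256.72190299] mid y -280.6777947657252
side [ 3.27916990e-02 -3.16207475e+02]
side [-1.43828954e-02 -2.52439791e+02]
pin guess local [ 443.79890618 -279.44146234]
t 1.70 p [ 0.5103 -0.1206  0.2011] yaw 0.3295 tilt [-0.0011 -0.0005] F [ 0.4 -1.  -0.4] M [-0.02  0.02  0.03] w 0.0856
-> tool cm [ 0.16 -0.22  7.11] turn -0.0055
```

Request:
{"api": "apply_moves", "payload": {"steps": "0 0.3 -0.2 3 0;0 0.3 -0.2 6 0;0 0.3 -0.2 9 0;0 0.3 -0.2 11 0;0 0.3 -0.2 12.5 0;0 0.3 -0.2 13.4 0;0 0.3 -0.2 13.8 0;0 0.3 -0.2 13.8 0;0 0.3 -0.2 13.8 0"}}

```text
time: 2.45
ee_pos: [0.5138, -0.1165, 0.0642]
ee_rot: [0.986, 0.165, 0.001, 0.0]
contact_force: [0.1, 0.5, 1.8]
width: 0.0425
```

Request:
{"api": "apply_moves", "payload": {"steps": "-0.7 0 0 0 0;-1 0 0 0 0;-1 0 0 0 0;-1 0 0 0 0;-1 0 0 0 0;-1 0 0 0 0;-1 0 0 0 0", "squeeze": 60}}

```text
time: 3.03
ee_pos: [0.5139, -0.1161, 0.0643]
ee_rot: [0.986, 0.165, 0.001, 0.0]
contact_force: [-0.8, -0.7, 7.2]
width: 0.0105
```

Run:
```python
from h import *
st()
```

```text
t 3.03 p [ 0.5139 -0.1161  0.0643] yaw 0.3318 tilt [ 0.0015 -0.0005] F [-0.8 -0.7  7.2] M [-0.08  0.29 -0.01] w 0.0105
```

Request:
{"api": "apply_moves", "payload": {"steps": "-1 0 0 -0.5 0;-1 0 0 -2 0;-1 0 0 -4 0;-1 0 0 -6.5 0;-1 0 0 -9.5 0;-1 0 0 -12 0;-1 0 0 -14 0;-1 0 0 -14 0;-1 0 0 -14 0"}}

```text
time: 3.78
ee_pos: [0.5137, -0.116, 0.2043]
ee_rot: [0.986, 0.165, 0.001, 0.0]
contact_force: [0.2, 0.6, -1.8]
width: 0.0104
```

Run:
```python
from h import *
to([.543,.0775,.205],-.195)
g=grab('wrist','w2')
t=load('t0'); hsv=t['color']; 
c=t['color'][238:254,260:278].astype(int).sum(2); print(c)
```

```text
t 3.78 p [ 0.5137 -0.116   0.2043] yaw 0.3318 tilt [ 0.0022 -0.0006] F [ 0.2  0.6 -1.8] M [0.06 0.01 0.04] w 0.0104
-> tool cm [  9.08 -17.34  -0.08] turn 0.5268
[[108  79  97 118 307 348 339 330 326 326 332 346 348 356 327 212 116  85]
 [ 89  96  92 132 308 349 347 341 332 325 342 329 345 357 340 199  89 104]
 [ 89  83  93 190 313 338 336 333 329 325 337 347 352 340 301 171  94 109]
 [ 95  82 103 228 319 344 339 331 323 327 337 339 351 356 272 143  76  71]
 [ 99  94 114 239 334 353 345 327 331 321 350 343 351 348 251 121  76 131]
 [104  83 117 290 345 345 309 248 254 260 296 344 345 340 213 114 133 173]
 [ 96  83 151 313 339 324 223 161 118 143 201 325 364 325 211 131 169 178]
 [104  72 167 306 354 283 164  85 102  76 135 293 354 314 222 168 151 183]
 [ 88  91 199 333 337 266 145  97 101  92 145 275 337 303 218 179 159 181]
 [ 96 123 251 336 350 323 192 109  68  99 171 313 343 280 202 166 194 182]
 [ 70 102 276 335 348 356 248 206 191 201 282 345 352 263 197 178 181 167]
 [ 90 159 308 345 352 345 314 303 284 325 352 348 346 244 173 179 189 190]
 [ 99 164 319 343 343 333 334 329 337 349 355 354 316 245 165 190 198 177]
 [113 167 315 350 350 337 348 322 339 342 351 347 321 214 185 183 182 185]
 [ 83 167 263 279 279 310 314 335 340 346 355 349 281 201 193 168 185 185]
 [ 93 122 120 157 186 245 248 275 279 301 318 324 270 196 175 179 184 178]]
```

View pics/w2.png

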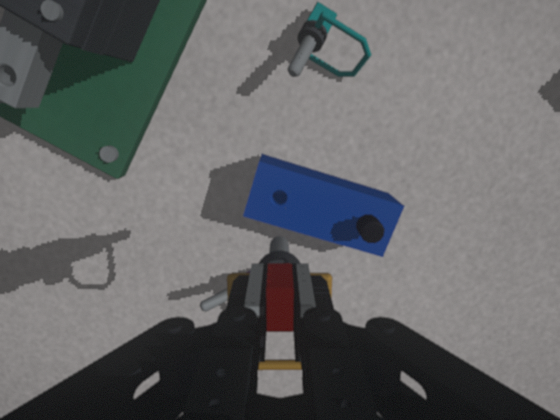

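The pin is held straight, with its tip at (279,240) and the ring towards -x. The rack hole is empty and the dowel is still in place. Moving above the bar hole.

Request:
{"api": "apply_moves", "payload": {"steps": "-1 1.3 -2.5 0 0.08;-1 2.6 -5 0 0.16;-1 3.9 -7.5 0 0.24;-1 5.2 -10 0 0.32;-1 6.5 -12.5 0 0.40;-1 7.8 -15 0 0.48;-1 9.1 -17.4 0 0.527;-1 9.1 -17.4 0 0.527;-1 9.1 -17.4 0 0.527;-1 9.1 -17.4 0 0.527"}}

```text
time: 4.67
ee_pos: [0.5418, 0.0775, 0.2018]
ee_rot: [0.995, -0.097, -0.001, 0.001]
contact_force: [-0.1, -0.8, -2.5]
width: 0.0104
```

Run:
```python
from h import *
to([.543,.0782,.205],-.195)
w=grab('wrist','w3');
```

```text
t 4.67 p [0.5418 0.0775 0.2018] yaw -0.1944 tilt [-0.0027 -0.001 ] F [-0.1 -0.8 -2.5] M [-0.01  0.01 -0.  ] w 0.0104
-> tool cm [ 0.11 -0.09 -0.32] turn 0.0006
```

View pics/w3.png

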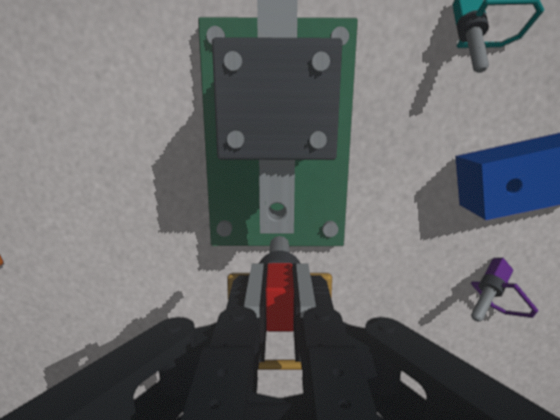

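Run:
```python
from h import *
w=load('w3'); g=cv2.cvtColor(w['color'],cv2.COLOR_RGB2GRAY).astype(int)
o,m=st(); p=o['ee_pos']
a=g[200:222,262:294]; M=(a<80).astype(np.uint8)
n,l,s,c=cv2.connectedComponentsWithStats(M); 
for i in range(1,n): print('dark',s[i],c[i]+[262,200])
print(g[234:262,264:296])
def tl(u,v,z): return np.round(m.T@(onplane(w,u,v,z)-p)*1000,2)
for u,v in [(277,210),(277.5,210)]: print(onplane(w,u,v,.1),tl(u,v,.1))
print('tip',tl(279,243,p[2]-.0523))
# bar edges rows 180-230
for r in (170,185,200,220): print(r,np.where(np.abs(np.diff(g[r,245:310]))>14)[0]+245)
print('barend col',g[222:245,270],g[222:245,285])
```

```text
t 4.72 p [0.542  0.0769 0.2021] yaw -0.1957 tilt [-0.0022 -0.0011] F [ 0.7  0.1 -2. ] M [-0.05 -0.01 -0.01] w 0.0104
dark [  7   3  17  14 164] [277.76219512 209.42682927]
[[ 79  80  81  79  82  80  80  79  80  79  79  80  80  81  79  79  80  81
   82  80  80  80  81  79  82  81  82  79  81  81  78  78]
 [ 78  78  79  78  78  77  76  76  77  76  76  76  76  80  81  82  81  80
   79  77  78  76  76  78  77  76  77  78  77  78  78  77]
 [ 79  76  78  77  76  78  77  77  78  77  75  76  79  81  84  89  88  87
   87  86  82  78  77  75  77  77  77  78  78  78  78  79]
 [ 78  80  78  78  78  78  76  77  77  75  76  77  79  85  88  91  93  94
   93  97  91  85  79  77  76  79  77  76  80  77  77  78]
 [ 79  76  76  78  75  78  76  75  75  72  75  75  81  85  91  93  95  96
   99 103 100  94  83  78  78  76  77  78  76  78  79  78]
 [ 78  77  78  80  78  79  76  73  71  70  72  76  82  86  90  91  94  96
  100 105 104 102  95  88  80  76  76  78  78  77  77  77]
 [ 80  77  79  78  80  76  75  71  66  68  72  78  81  86  92  95  94  96
  100 104 106 105 101  95  83  78  77  77  78  77  78  7
[... 2494 characters left out ...]
61  58  61  61  60  59  59  59  61]
 [ 42  42  45  45  47  47  51  50  53  54  56  56  58  59  60  60  60  60
   60  59  60  60  60  61  62  60  60  60  60  60  60  56]
 [ 44  44  43  46  47  54  54  57  60  59  62  61  62  63  64  64  62  61
   63  64  61  64  63  60  64  60  63  61  60  61  58  59]]
[0.54559545 0.076732   0.1       ] [  3.77  -0.73 102.09]
[0.54552763 0.07638879 0.1       ] [  3.77  -0.38 102.09]
tip [-1.06  0.72 52.3 ]
170 []
185 [258 259 294]
200 [258 259 293]
220 [259 293]
barend col [113 115 114 113 114 114 114 114 115 114 108  93  80  76  77  76  76  76
  75  72  68  68  65] [119 120 118 118 120 119 119 118 119 119 113  96  80  76  78  85  94 102
 105 105 105 107 106]
```

Hole at (277.8,209) and pin tip at about (279,242). They lie 4.8 mm apart along tool x and about -1.4 mm in y. I'll correct that, descend to just above the bar and look again.

Request:
{"api": "apply_moves", "payload": {"steps": "-1 0.3 -0.1 0.8 0;-1 0.48 -0.14 2 0;-1 0.48 -0.14 3 0;-1 0.48 -0.14 3.6 0;-1 0.48 -0.14 3.9 0;-1 0.48 -0.14 3.9 0;-1 0.48 -0.14 3.9 0"}}

```text
time: 5.3
ee_pos: [0.5476, 0.0786, 0.1641]
ee_rot: [0.995, -0.097, -0.0, 0.0]
contact_force: [0.0, -0.1, -1.5]
width: 0.0103
```

Run:
```python
from h import *
st(); w=grab('wrist','w4')
c=w['color'][150:285,190:370]; cv2.imwrite('pics/w4c.png',cv2.cvtColor(cv2.resize(c,(800,600),interpolation=2),cv2.COLOR_RGB2BGR))
```

```text
t 5.30 p [0.5476 0.0786 0.1641] yaw -0.1952 tilt [-0.0003 -0.    ] F [ 0.  -0.1 -1.5] M [ 0.01  0.03 -0.01] w 0.0103
```

View pics/w4c.png

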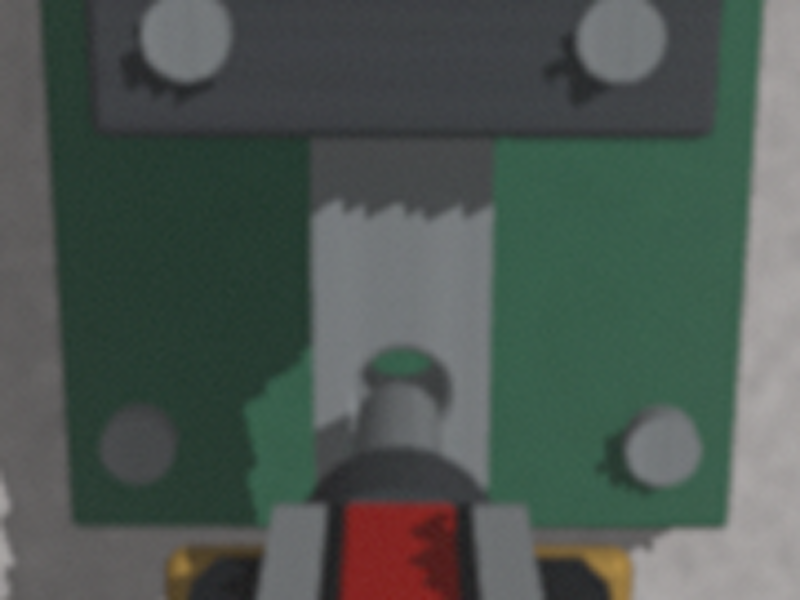

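Run:
```python
from h import *
w=load('w4'); o,m=st(); p=o['ee_pos']
def tl(u,v,z): return np.round(m.T@(onplane(w,u,v,z)-p)*1000,2)
print('hole far edge',tl(190+404/4.444,150+345/4.444,.1),'bar ctr',tl(190+402/4.444,150+390/4.444,.1),'hole',tl(190+407.5/4.444,150+390/4.444,.1))
print('tip far edge',tl(190+402/4.444,150+381/4.444,p[2]-.0523))
g=cv2.cvtColor(w['color'],cv2.COLOR_RGB2GRAY).astype(int); print(g[225:250,268:296])
```

```text
t 5.35 p [0.5478 0.0787 0.1645] yaw -0.1951 tilt [0.0003 0.0001] F [-0.4  0.4 -2.3] M [0.01 0.04 0.06] w 0.0105
hole far edge [ 4.11  2.58 64.49] bar ctr [-2.39  2.31 64.48] hole [-2.39  3.06 64.48]
tip far edge [ 3.53  2.27 52.3 ]
[[122 122 120 120 120 119 118 119 118 118 118 120 117 117 118 118 118 119
  122 122 123 123 124 122 122 120 122 120]
 [124 121 121 121 119 118 118 119 118 116 116 115 115 116 116 117 120 120
  122 122 124 124 125 123 121 121 121 120]
 [120 122 120 120 119 118 119 116 114 108 105 103 103 102 104 108 113 117
  122 124 124 124 124 122 122 122 120 121]
 [122 121 121 121 118 115 112 105  99  93  91  88  88  88  88  92  99 108
  114 120 124 124 124 123 122 123 120 121]
 [122 122 123 120 118 110 103  92  86  84  82  81  81  82  80  81  84  90
   98 108 121 123 125 127 122 122 121 119]
 [123 123 123 116 110 100  91  83  81  81  81  79  80  81  82  81  78  80
   81  91 106 118 125 124 123 122 121 120]
 [122 123 120 112  97  85  80  80  81  79  80  81  81  81  83  82  80  79
   76  77  88 104 116 124 121 122 121 120]
 [122 121 116 102  82  73  74  78  78  79  79  82
[... 1357 characters left out ...]
 88  99  82  66  68  72  78  82  86  89  97  98  99 101 105 109 109 111
  108 106 103 105 113 120 123 123 120 121]
 [ 85  91  79  66  69  73  78  83  87  92  97  98 101 103 104 108 111 112
  109 106 107 112 119 121 123 121 121 119]
 [ 83  88  75  66  67  74  78  83  90  91  96 100 101 102 105 108 111 111
  110 108 109 114 122 124 124 124 121 120]
 [ 77  77  69  65  68  73  78  84  89  92  97 101 101 103 105 106 111 112
  110 108 109 115 123 124 121 121 122 119]
 [ 73  71  66  66  69  74  78  84  89  92  97 101 102 104 104 107 111 111
  110 107 108 115 123 122 123 121 120 120]
 [ 71  68  64  66  69  76  80  81  87  90  91  96  98  99 101 104 109 110
  110 107 108 113 122 122 120 120 120 119]]
```

The crop shows the pin tip just short of the hole. Relative to the tip, the hole is about -1.7 mm in tool x and +0.7 mm in y. Shifting and feeling down gently.

Request:
{"api": "apply_moves", "payload": {"steps": "-1 -0.17 0.07 0.3 0;-1 -0.17 0.07 0.7 0;-1 -0.17 0.07 0.9 0;-1 -0.17 0.07 1.05 0;-1 -0.17 0.07 1.2 0;-1 -0.17 0.07 1.35 0;-1 -0.17 0.07 1.45 0;-1 -0.17 0.07 1.5 0;-1 -0.17 0.07 1.5 0"}}

```text
time: 6.1
ee_pos: [0.5458, 0.0783, 0.1492]
ee_rot: [0.995, -0.097, -0.0, 0.0]
contact_force: [0.2, 0.5, -1.7]
width: 0.0107
```

Run:
```python
from h import *
st()
```

```text
t 6.10 p [0.5458 0.0783 0.1492] yaw -0.1951 tilt [-0.0001 -0.    ] F [ 0.2  0.5 -1.7] M [ 0.   -0.08 -0.03] w 0.0107
```

Request:
{"api": "apply_moves", "payload": {"steps": "-1 0 0 0.1 0;-1 0 0 0.2 0;-1 0 0 0.3 0;-1 0 0 0.4 0;-1 0 0 0.5 0;-1 0 0 0.6 0;-1 0 0 0.6 0"}}

```text
time: 6.68
ee_pos: [0.5457, 0.0782, 0.143]
ee_rot: [0.995, -0.097, -0.0, 0.0]
contact_force: [-0.9, 0.1, -2.5]
width: 0.0105
```

Run:
```python
from h import *
st()
```

```text
t 6.68 p [0.5457 0.0782 0.143 ] yaw -0.1952 tilt [-0.0004 -0.0001] F [-0.9  0.1 -2.5] M [-0.04  0.04 -0.  ] w 0.0105
```

The tip is about 9 mm into the hole with no side force. Continuing down.

Request:
{"api": "apply_moves", "payload": {"steps": "-1 0 0 0.3 0;-1 0 0 0.6 0;-1 0 0 0.9 0;-1 0 0 1.2 0;-1 0 0 1.5 0;-1 0 0 1.8 0;-1 0 0 2.1 0;-1 0 0 2.3 0;-1 0 0 2.4 0;-1 0 0 2.4 0"}}

```text
time: 7.52
ee_pos: [0.5457, 0.0782, 0.119]
ee_rot: [0.995, -0.097, -0.0, 0.0]
contact_force: [0.1, 0.2, -2.2]
width: 0.0103
```

Request:
{"api": "apply_moves", "payload": {"steps": "-1 0 0 0.05 0;-1 0 0 0.1 0;-1 0 0 0.15 0;-1 0 0 0.2 0;-1 0 0 0.2 0"}}

```text
time: 7.93
ee_pos: [0.5458, 0.0782, 0.1173]
ee_rot: [0.995, -0.097, 0.0, 0.0]
contact_force: [-1.1, -0.4, -1.6]
width: 0.0107
```

Run:
```python
from h import *
st()
```

```text
t 7.93 p [0.5458 0.0782 0.1173] yaw -0.1952 tilt [ 0.     -0.0001] F [-1.1 -0.4 -1.6] M [-0.04  0.05 -0.02] w 0.0107
```

Request:
{"api": "apply_moves", "payload": {"steps": "-1 0 0 0.05 0;-1 0 0 0.1 0;-1 0 0 0.15 0;-1 0 0 0.15 0"}}

```text
time: 8.27
ee_pos: [0.5459, 0.0783, 0.1163]
ee_rot: [0.995, -0.097, 0.0, 0.0]
contact_force: [-1.1, -0.5, 4.2]
width: 0.0103
```

Run:
```python
from h import *
st()
```

```text
t 8.27 p [0.5459 0.0783 0.1163] yaw -0.1953 tilt [ 0.0004 -0.0001] F [-1.1 -0.5  4.2] M [-0.1   0.43  0.03] w 0.0103
```

The shoulder touched down exactly where expected (TCP z 0.1163). I'll seat it with a light press and release to an opening of about 33 mm, so the fingers can straddle the bar later. Then rise.

Request:
{"api": "apply_moves", "payload": {"steps": "-1 0 0 0.03 0;-1 0 0 0.06 0;-1 0 0 0.06 0;-1 0 0 0 0;-0.22 0 0 0 0;-0.22 0 0 0 0;-0.22 0 0 0 0;-0.22 0 0 0 0"}}

```text
time: 8.93
ee_pos: [0.5458, 0.0782, 0.1156]
ee_rot: [0.995, -0.097, -0.0, 0.0]
contact_force: [-0.5, -0.6, 1.0]
width: 0.0334
```

Request:
{"api": "apply_moves", "payload": {"steps": "-0.22 0 0 -0.5 0;-0.22 0 0 -1.5 0;-0.22 0 0 -3 0;-0.22 0 0 -4.5 0;-0.22 -1 0 -5.5 0;-0.22 -2 0 -5.5 0;-0.22 -2.9 0 -5.5 0;-0.22 -2.9 0 -5.5 0;-0.22 -2.9 0 -5.5 0"}}

```text
time: 9.68
ee_pos: [0.5166, 0.0839, 0.1705]
ee_rot: [0.995, -0.097, -0.0, 0.0]
contact_force: [0.4, -1.0, -0.3]
width: 0.0334
```

Run:
```python
from h import *
o,m=st(); w=grab('wrist','w5'); grab('scene','s5')
```

```text
t 9.68 p [0.5166 0.0839 0.1705] yaw -0.1946 tilt [-0.0006 -0.0004] F [ 0.4 -1.  -0.3] M [ 0.01 -0.02 -0.  ] w 0.0334
```

View pics/w5.png

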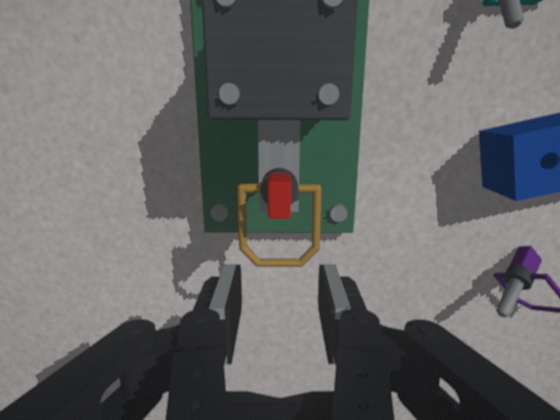

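The pin stands upright in the bar, with its head at (280,195). The ring is open, its sides at u = 241 and 320, lined up under the two fingers. Pressing down on the ring sides while straddling the bar.

Request:
{"api": "apply_moves", "payload": {"steps": "-0.22 0 0 2 0;-0.22 0 0 4 0;-0.22 0 0 5.2 0;-0.22 0 0 5.7 0;-0.22 0 0 6 0;-0.22 0 0 6.3 0;-0.22 0 0 6.6 0;-0.22 0 0 6.9 0;-0.22 0 0 7.2 0;-0.22 0 0 7.2 0"}}

```text
time: 10.62
ee_pos: [0.518, 0.0839, 0.0989]
ee_rot: [0.995, -0.098, 0.001, -0.0]
contact_force: [-0.6, 0.1, 0.9]
width: 0.0335
```

Run:
```python
from h import *
o,m=st(); 
w=grab('wrist','w6'); C=cloud(w); hsv=cv2.cvtColor(w['color'],cv2.COLOR_RGB2HSV)
H,S,V=[hsv[...,i].astype(int) for i in range(3)]
M=(H>12)&(H<30)&(S>110); vv,uu=np.where(M); print(len(uu),uu.min(),uu.max(),vv.min(),vv.max()); P=C[M]; print(np.percentile(P[:,2],[5,50,95]))
```

```text
t 10.62 p [0.518  0.0839 0.0989] yaw -0.1953 tilt [0.0013 0.0002] F [-0.6  0.1  0.9] M [-0.03 -0.04 -0.01] w 0.0335
1828 218 341 227 298
[0.08502219 0.10521108 0.10891098]
```

The ring is turning down. Continuing.

Request:
{"api": "apply_moves", "payload": {"steps": "-0.22 0 0 0.3 0;-0.22 0 0 0.6 0;-0.22 0 0 0.9 0;-0.22 0 0 1.2 0;-0.22 0 0 1.5 0;-0.22 0 0 1.8 0;-0.22 0 0 2.1 0;-0.22 0 0 2.1 0"}}

```text
time: 11.33
ee_pos: [0.5168, 0.0838, 0.0769]
ee_rot: [0.995, -0.097, -0.001, 0.0]
contact_force: [-1.0, 1.0, 0.7]
width: 0.0331
```

Request:
{"api": "apply_moves", "payload": {"steps": "-0.22 0.2 0 0 0;-0.22 0.4 0 0 0;-0.22 0.6 0 0 0;-0.22 0.8 0 0 0;-0.22 1 0 0 0;-0.22 1.2 0 0 0;-0.22 1.2 0 0 0"}}

```text
time: 11.92
ee_pos: [0.5295, 0.0815, 0.0777]
ee_rot: [0.995, -0.098, 0.0, -0.0]
contact_force: [-2.1, -0.0, -0.6]
width: 0.0335
```

Run:
```python
from h import *
o,m=st(); w=grab('wrist','w7'); s=grab('scene','s7')
cv2.imwrite('pics/m7.png',np.hstack([cv2.resize(cv2.imread('pics/w7.png')[150:400,180:380],(400,500)),cv2.resize(cv2.imread('pics/s7.png')[150:260,220:308],(400,500),interpolation=2)]))
```

```text
t 11.92 p [0.5295 0.0815 0.0777] yaw -0.1954 tilt [0.0002 0.    ] F [-2.1 -0.  -0.6] M [ 0.05  0.35 -0.02] w 0.0335
```

View pics/m7.png

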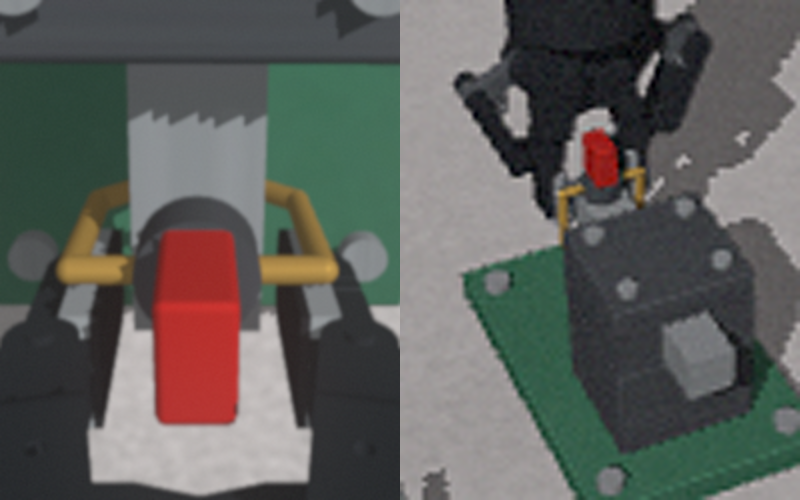

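The ring passes around the bar end and hangs almost vertically. The fingers straddle the bar and the wire is just ahead of them. Pushing the last few millimetres gently.

Request:
{"api": "apply_moves", "payload": {"steps": "-0.22 0.1 0 0 0;-0.22 0.2 0 0 0;-0.22 0.25 0 0 0;-0.22 0.3 0 0 0;-0.22 0.3 0 0 0;-0.22 0.3 0 0 0"}}

```text
time: 12.52
ee_pos: [0.5313, 0.0811, 0.0777]
ee_rot: [0.995, -0.097, -0.001, 0.0]
contact_force: [-5.1, -0.3, 1.5]
width: 0.0332
```

```bash
cat > ring.py <<'E'
from h import *
def ring():
    o,m=st(); w=grab('wrist'); C=cloud(w); hsv=cv2.cvtColor(w['color'],cv2.COLOR_RGB2HSV)
    H,S,V=[hsv[...,i].astype(int) for i in range(3)]
    M=(H>12)&(H<30)&(S>110); P=C[M]; y=-.195; d=(P-[.5458,.0782,.1])
    x=d[:,0]*np.cos(y)+d[:,1]*np.sin(y); l=-d[:,0]*np.sin(y)+d[:,1]*np.cos(y); z=d[:,2]
    for lo,hi in [(0,12),(-10,0),(-20,-10),(-30,-20),(-38,-30),(-50,-38)]:
        k=(z*1000>lo)&(z*1000<=hi)&(abs(x)<.03)&(abs(l)<.03)
        if k.sum()>3: print(lo,hi,k.sum(),'x med %.1f'%(np.median(x[k])*1000),'l %.1f..%.1f'%(l[k].min()*1e3,l[k].max()*1e3))
ring()
E
python3 ring.py
```

```text
t 12.52 p [0.5313 0.0811 0.0777] yaw -0.1949 tilt [-0.0014 -0.0002] F [-5.1 -0.3  1.5] M [ 0.14  1.03 -0.04] w 0.0332
0 12 1174 x med 1.1 l -25.3..23.4
-10 0 306 x med 1.9 l -27.5..25.8
-20 -10 244 x med 1.9 l -28.3..22.7
-30 -20 207 x med 1.9 l -24.9..22.3
-38 -30 184 x med 1.3 l -22.2..20.3
```

The wire is vertical: its front face stays at x ≈ 1.9 mm from the hinge down to -35 mm. The force has risen to 5 N, which suggests it is fully shut. Backing off and rising clear.

Request:
{"api": "apply_moves", "payload": {"steps": "-0.22 -0.3 0 0 0;-0.22 -1 0 0 0;-0.22 -2 0 0 0;-0.22 -3.2 0 0 0;-0.22 -4.4 0 0 0;-0.22 -4.4 0 -2 0;-0.22 -4.4 0 -5 0;-0.22 -4.4 0 -8 0;-0.22 -4.4 0 -10 0;-0.22 -4.4 0 -10 0"}}

```text
time: 13.4
ee_pos: [0.4909, 0.0904, 0.1823]
ee_rot: [0.995, -0.097, 0.004, -0.001]
contact_force: [0.7, 0.2, 0.1]
width: 0.0332
```

```bash
python3 ring.py
python3 - <<'E'
from h import *
w=grab('wrist','w8'); s=grab('scene','s8'); t=grab('top','t8'); C=cloud(t); hsv=cv2.cvtColor(w['color'],cv2.COLOR_RGB2HSV)
C=cloud(w); H,S,V=[hsv[...,i].astype(int) for i in range(3)]
M=((H<6)|(H>174))&(S>150); M=cv2.erode(M.astype(np.uint8),np.ones((3,3)))>0
P=C[M]; print('red z',np.percentile(P[:,2],[50,90]),np.median(P,0))
cv2.imwrite('pics/m8.png',np.hstack([cv2.resize(cv2.imread('pics/w8.png')[100:300,180:380],(400,400)),cv2.resize(cv2.imread('pics/s8.png')[170:270,220:320],(400,400),interpolation=2)]))
for n,(u0,v0,u1,v1) in dict(bus=(285,115,365,160),block=(430,160,465,195),dowel=(378,248,400,268),turq=(325,190,370,220),purp=(320,290,375,330)).items():
    print(n,np.abs(load('t0')['color'][v0:v1,u0:u1].astype(int)-t['color'][v0:v1,u0:u1]).mean().round(1))
E
```

```text
t 13.40 p [0.4909 0.0904 0.1823] yaw -0.1951 tilt [0.008  0.0012] F [0.7 0.2 0.1] M [-0.01 -0.04 -0.03] w 0.0332
0 12 342 x med -0.0 l -25.2..22.6
-10 0 22 x med 1.9 l -23.6..21.8
-20 -10 21 x med 2.0 l -23.1..21.8
-30 -20 21 x med 1.2 l -22.5..21.0
-38 -30 78 x med 0.6 l -20.3..18.9
red z [0.13371891 0.13461473] [0.546026   0.07703757 0.13371891]
bus 8.7
block 11.0
dowel 7.9
turq 11.5
purp 13.4
```

View pics/m8.png

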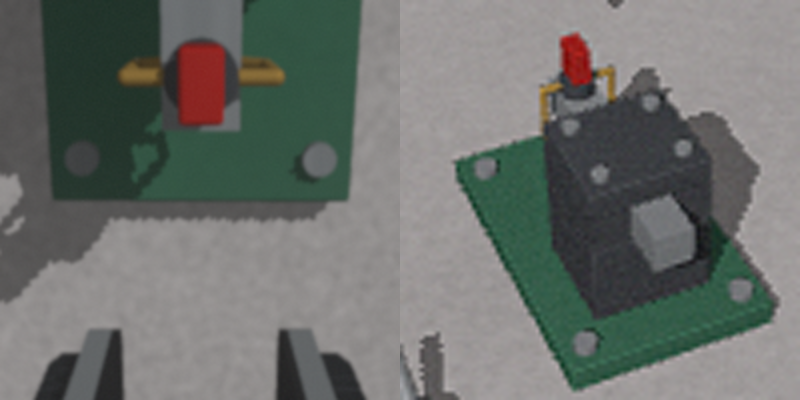

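```bash
python3 -c "
from h import *
print(ctrl.job_done())"
```

```text
the job is handed in; nothing more can be done
None
```

I put the red-headed linchpin through the draw-bar hole, shut its ring round the bar's end, and handed the job in at about 13.5 s with the gripper clear.

- **Seating:** The shoulder touched down at the expected height (TCP z 0.1163 m). The last look put the tab's top at 0.1346 m against an expected 0.135 m. The highest force I read while inserting was about 7 N.
- **Ring:** I pushed it down and shut with the fingers straddling the bar. The force rose to about 5 N at the end, below the 8 N at which the bar slides. The final depth readings put the wire vertical to within about 3°, and it stayed there after I backed off.
- **Other objects:** I never went near the busbar, steel block or look-alikes, and the gripper only passed beside the dowel. My before-and-after comparison of the top view gave mean differences of 8 to 13 grey levels in those areas. I took that as image noise or shading and did not check it further.

No check failed. Two early estimates of where the hole lay relative to the pin tip disagreed by about 1 mm, and I used a value weighted towards the closer view.

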